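Gas-flush a shop canister and hold its bayonet lid at the vent position

ROBOT

A 7-joint arm with a two-finger parallel gripper is mounted at the origin on the work surface. World frame = base frame: x ahead of the robot, y to its left, z up, the work surface at z = 0. Lengths are in m, angles in rad, forces in N, time in s.
With the tool pointing down it reaches from about 0.425 to 0.975 m from the base axis. Payload 16.7 kg.
Tool frame: the origin (TCP) lies midway between the tips of the shut fingers; the grasp point (between the pads) lies 19 mm behind it (grasp_offset is the distance from the TCP to the grasp point, in m); z points along the fingers, y is the direction in which the jaws open and shut (so a half turn about z gives the same grasp; the last joint's range is limited). The gripper opens to 85 mm and grips with 20 to 120 N. Pads are 22 mm wide; open, the fingers measure 114 mm over their backs; the gripper's body (76 mm by 85 mm) begins 54 mm behind the grasp point. The pads swing forward as they close: fully open they stand 13 mm farther back than shut.
Start: joints at [-1.268, 0.426, 0.074, 1.606, -0.034, 1.111, -0.067], TCP at [0.295, 0.607, 0.231] pointing down, gripper open.
Joint ranges: [-2.85, 2.85], [-0.5, 2.14], [-1.23, 1.37], [0.21, 2.46], [-1.02, 4.16], [0.16, 2.05], [-2.73, 2.73]. Speed limits (rad/s): [1.89, 1.89, 2.39, 2.39, 3.01, 3.01, 3.01].

INTERFACE

Orientations are given as [roll, pitch, yaw] about the fixed x, y, z axes, in that order (R = Rz(yaw) Ry(pitch) Rx(roll)).
In Python, from bench import sense, capture, camera_model, job_done, look_for, place_of, grasp_offset gives the robot as it stands. The module is installed in compiled form; this text tells all that it offers.
- The arm moves only by the tool step_arm, never from a script. Its argument "commands" is a list of rows, each an object with "travel": the shift along the tool's x, y, z in mm, a list of three; "angular": the turn, a rotation vector about the tool's x, y, z in degrees, a list of three; "claw": the finger opening in mm, from 0 to 85.4. A call has 1 to 12 rows; each row is the pose to reach, as a shift and turn from the pose commanded when the call began, along the tool's axes at that moment; what a row does not reach only later rows make up. A row lasts 1/8 s, in which the tool goes at most 62.5 mm and 10.7 degrees, less where a joint would pass 70% of its speed; a pose out of reach is approached as far as the arm can. A call with a gripper value outside its range is refused whole. The fingers move at their own pace and stop on an object; "grip_force" is the grip in N (left out, the last holds). Time passes only in rows, so rows that repeat a pose let the fingers close. It gives the time, the measured TCP pose, the force and the opening at its end, in the units of the state.
- sense(): the state, without advancing time (a new reading comes with each control period).
- capture(name): name is "scene" or "top" or "wrist"; returns (picture, depth): 480x640x3 uint8, red, green, blue; 480x640 float32, m along the optical axis (not along the pixel's ray), 0 where there is no reading.
- camera_model(name): a dict with "fx", "fy", "cx", "cy" (pixels), "rvec" (rotation vector, rad) and "tvec" (3), from world to camera coordinates, as OpenCV has them. Camera axes: x right, y down, z forward; pixel columns grow to the right and rows downward; lengths in m; the calibration is good to about 2 mm. The wrist camera is an equidistant fisheye: a pixel r from the principal point sees the ray r / f radians off the axis. A picture is of the moment at which its call begins: read the wrist's pose just before it. camera_model takes no time and is no camera call; for the wrist camera it gives the pose at the moment of the call.
- job_done(): hands the job in, once; it reports no verdict.
Trained networks look in the newest picture that a camera, given by its name, has taken for a name from the list of things; names that differ only in an ending like _2 or _b are one class to them, and where a whole thing is asked for, a point or a joint stands for the part that bears it (a point fixed in the world has none). Each returns a list of dicts, best first, with "confidence" (0 to 1); they miss things now and then, are a little off and sometimes report something else, mostly with a low value. They report only what shows in the picture. A call takes as long as a camera call. They do not tell look-alikes from the thing itself.
- look_for(camera, query): "point" ([column, row] in pixels, amid what is visible of it).
- place_of(camera, query): "point" ([column, row] in pixels: a listed point, or the origin of a listed thing).
The state is a dict: "time_s": time; "q": joint angles; "dq": joint speeds; "joint_efforts": joint torques, N m; "tcp_pos": TCP position; "tool_rot": TCP orientation; "force": force on the tool from outside, world axes, zero at the start; "moment": the same for the moment, N m; "opening": finger opening in m.
Only numpy, scipy, OpenCV 4.12 (cv2) and the standard library are available. Lean on these libraries where they do the work, as an engineer would, in place of code of your own. Each camera call takes 0.05 s, during which the arm holds its last target.

TASK

First squeeze the steel trigger of the upright gun grip all the way in, to flush the open canister with gas, then let it spring back and let go of it. Then put the bayonet lid with the straight bar handle into the canister's mouth, bar in line with the two long ribs, until it sits flush, and turn it clockwise (from above) until the bar points at the round vent studs, about 40 degrees round and half-way to the lock, never on to the lock click. Finish while still holding the lid by its bar there against its spring, and leave the round-knob lid, the jar and the bottle alone.

Things in the scene. Friction and masses are not known exactly. Their poses are not given: they have to be found in the camera images.
- station: Fixed station on a grey board 150 (x) x 360 (y) x 20 mm. Origin under the board's centre, on the counter; z up. At y = -100 mm an open white canister, 101 mm diameter, with a steel bayonet collar, top 120 mm above the counter; at y = +108 mm the gun's black upright grip, trigger on its -y side. A low barrel, 30 mm thick, its top 61 mm above the counter, joins them.
- mouth (a point): Centre of the canister's mouth, level with the collar's top (z 120 mm); axes as the station's. Mouth 62 mm diameter, with two slots 14 mm wide reaching 44 mm from the axis along +x and -x; a long dark rib marks each. The ledges beside the slots are 6 mm thick; the lugs run under them, only clockwise (from above): anticlockwise is blocked.
- grip_squeeze (a point): Point 120 mm above the counter, mid-way between the outer faces of grip and squeezed trigger; axes as the station's; squeeze along y. Fixed grip 30 (x) x 20 (y) mm, its outer face 16.5 mm to +y, top at z 145 mm. Trigger's outer face 28 mm to -y at rest, 16.5 mm squeezed: the pair measures 44 mm at rest, 33 mm squeezed. Free room on both outer sides.
- vent_stud (a point): Small round brass stud, 7 mm diameter, on the collar's rim, 49.5 mm from the mouth's axis, 40 degrees clockwise from the +x rib (a second one opposite). The bar points at both when the lid is at the vent position. A wide dark lock block follows at 84 degrees.
- trigger (a joint): Sprung steel trigger, 18 mm wide, 8 mm thick, 68 mm long, hinged at its lower end 65 mm above the counter, top end 132 mm above it. 0 = at rest (leaning 0.2 rad off the grip), 0.2 rad = fully squeezed (upright). Takes about 3 N at first and 8 N at the end at the squeeze point; springs back by itself.
- ring (a joint): Sprung ring inside the collar that the lid's lugs push round clockwise; 0 at rest. It reads the lid's turn from the slots minus about 0.12 rad and pushes back with about 0.1 N m. The lid meets the lock pawls at a turn of about 1.0 rad and clicks into the lock at about 1.45 rad.
- lid: Loose steel bayonet lid, about 180 g, on the counter. Origin: centre of the plug's underside; z up. Plug 58 mm diameter, 14 mm high; two lugs at its lower edge along +x and -x, 8 mm wide, 6 mm high, tips 36 mm from the axis. Cover disc 88 mm diameter, z 14 to 20 mm. Wooden bar handle along x, 60 mm long, 16 mm thick (y), z 20 to 52 mm. The same after a half turn.
- lid_face (a point): Centre of the underside of the bayonet lid's cover disc, 14 mm above the lid's origin; axes as the lid's. It coincides with the mouth point when the lid is seated.
- lid_bar (a point): On the bayonet lid's axis, 42 mm above the lid's origin, in the bar handle (10 mm below its top): a good height to grip, across y.
- plain_lid: Bystander: loose lid with a cork plug (72 mm diameter, too large for the mouth), steel disc 88 mm diameter and a round wooden knob 30 mm in diameter, top 57 mm high. Origin under its centre. It and the bayonet lid may lie left or right. Leave alone.
- preserve: Bystander: amber jar, 64 mm diameter, 75 mm high, origin under its centre. Leave alone.
- oil: Bystander: small green bottle, 52 mm diameter, 170 mm high, origin under its centre. Leave alone.
Mind the look-alikes: they are no part of the job. Leave any green or red look-alike of the lid alone.

How it is judged:
On the way, in this order (a step that is already met when the one before it is completed fails the run):
1. the trigger is squeezed in (at least 0.16 of 0.2 rad) (value of joint trigger above 0.16 rad), for 0.2 s.
2. the trigger has sprung back (below 0.04 rad) and the fingers are off the gun (value of joint trigger below 0.04 rad and contact force between the fingers and station below 0.2 N), for 0.2 s.
3. the bayonet lid sits flush in the mouth (z of lid_face in the frame of mouth between -0.003 and 0.003 m and horizontal distance between lid_face and mouth below 0.005 m), for 0.1 s.
At the end, for the whole second after the job is handed in: The bayonet lid sits flush in the mouth (height within 3 mm, centre within 5 mm), turned clockwise 0.48 to 0.92 rad from the slots, the ring pushed round 0.3 to 0.85 rad, and held by the fingers (over 1 N); the trigger is released (below 0.04 rad) (all of step 3 and angle between the x axis of lid and the x axis of station, either way round between 0.48 and 0.92 rad and value of joint ring between 0.3 and 0.85 rad and contact force between the fingers and lid above 1 N and value of joint trigger below 0.04 rad); the arm keeps its last pose, push and grip.
It fails at once if the lid is turned on to the lock (ring beyond 1.05 rad) (value of joint ring above 1.05 rad).
It fails at once if the plain round-knob lid is pushed away (over 30 mm) or tipped (over 0.5 rad) (distance of plain_lid from where it was at the start of the episode above 0.03 m or angle between plain_lid's own z axis and vertical above 0.5 rad).
It fails at once if the jar is pushed away (over 30 mm) or tipped (over 0.5 rad) (distance of preserve from where it was at the start of the episode above 0.03 m or angle between preserve's own z axis and vertical above 0.5 rad).
It fails at once if the bottle is pushed away (over 30 mm) or tipped (over 0.5 rad) (distance of oil from where it was at the start of the episode above 0.03 m or angle between oil's own z axis and vertical above 0.5 rad).
It also fails if it takes over 53 s, if anything falls off the work surface, if the arm or the gripper's body presses on something with over 40 N, if the wrist force passes 120 N, or if a joint passes its speed limit or range.

## Working session

There is one attempt and no reset: what is moved stays moved. The work goes in short steps, Python scripts to look and compute and a tool call to move; the robot and the scene stay as the last step left them, time stands still between calls to the robot, and variables do not carry over. Pictures are saved under pics/ and viewed, and the job is handed in when it is done.

Besides the shell and the picture viewer there is one more tool, called after "Request:" as name(argument=value, ...) on one line, values as JSON. step_arm: Moves the arm, as the interface text tells. Its arguments: {"type":"object","properties":{"commands":{"type":"array"},"grip_force":{"type":"number"}},"required":["commands"]}

```bash
mkdir -p pics; cat > h.py <<'E'
import numpy as np, cv2
from bench import *
from scipy.spatial.transform import Rotation as R
def save(n,img): cv2.imwrite('pics/'+n+'.png',img[:,:,::-1])
def ray_pt(m,px,depth=None,z=None):
    Rm=cv2.Rodrigues(np.array(m['rvec'],float))[0];t=np.array(m['tvec'],float).ravel()
    d=np.array([(px[0]-m['cx'])/m['fx'],(px[1]-m['cy'])/m['fy'],1.])
    c=-Rm.T@t; w=Rm.T@d
    if depth is not None: return c+w*depth
    return c+w*(z-c[2])/w[2]
def proj(m,p):
    Rm=cv2.Rodrigues(np.array(m['rvec'],float))[0];t=np.array(m['tvec'],float).ravel()
    q=Rm@np.array(p)+t; return np.array([q[0]/q[2]*m['fx']+m['cx'],q[1]/q[2]*m['fy']+m['cy']])
def cloud(m,dep):
    Rm=cv2.Rodrigues(np.array(m['rvec'],float))[0];t=np.array(m['tvec'],float).ravel()
    v,u=np.mgrid[0:480,0:640]
    P=np.stack([(u-m['cx'])/m['fx']*dep,(v-m['cy'])/m['fy']*dep,dep],-1)
    return (P-t)@Rm
E
python3 - <<'E'
from h import *
for c in ['top','scene']:
    p,d=capture(c); save(c+'0',p); np.save(c+'0.npy',d); np.save(c+'0p.npy',p)
    m=camera_model(c); print(c,m)
    for q in ['station','mouth','grip_squeeze','vent_stud','lid','lid_bar','plain_lid','preserve','oil']:
        r=place_of(c,q); print(q,[(np.round(x['point'],1).tolist(),round(x['confidence'],2)) for x in r[:3]])
print(sense(),grasp_offset)
E
```

```text
top {'fx': 533.2464441809393, 'fy': 533.2464441809393, 'cx': 320.0392237310581, 'cy': 244.14798759745804, 'rvec': array([ 2.19837095, -2.16268862,  0.0743737 ]), 'tvec': array([-0.01641088,  0.51767593,  1.1363667 ])}
station [([332.4, 193.5], 0.81), ([472.1, 186.0], 0.16)]
mouth [([385.4, 187.2], 0.85), ([427.2, 289.4], 0.35)]
grip_squeeze [([280.9, 185.5], 0.69), ([426.6, 289.7], 0.67)]
vent_stud [([399.4, 167.1], 0.87)]
lid [([424.6, 289.7], 0.93), ([485.4, 280.2], 0.77), ([429.3, 342.9], 0.77)]
lid_bar [([489.3, 278.7], 0.96), ([434.0, 347.8], 0.94), ([428.6, 289.7], 0.75)]
plain_lid [([209.2, 274.0], 0.73), ([428.2, 288.3], 0.42)]
preserve [([473.0, 186.3], 0.96)]
oil [([168.8, 200.1], 0.83)]
scene {'fx': 613.8346100600102, 'fy': 613.8346100600102, 'cx': 321.7704355771824, 'cy': 234.02712519075502, 'rvec': array([ 1.63708141,  2.18946878, -0.63044586]), 'tvec': array([ 0.16170236, -0.35285474,  1.78614234])}
station [([302.3, 292.5], 0.74)]
mouth [([255.4, 259.6], 0.95)]
grip_squeeze [([345.0, 279.3], 0.98), ([250.2, 209.1], 0.57)]
vent_stud [([237.9, 270.8], 0.61)]
lid [([260.8
[... 222 characters left out ...]
'time_s': 1.0, 'q': array([-1.26752488,  0.42611953,  0.07391115,  1.60600657, -0.03408887,
        1.11075138, -0.06712589]), 'dq': array([ 6.18297757e-05,  8.41248548e-04,  3.28087711e-04,  9.39340965e-04,
       -3.96891013e-04, -6.58815891e-05, -9.97702314e-04]), 'joint_efforts': array([-9.17077996e-04, -9.49553990e+01,  3.75628754e+00, -4.63887298e+01,
        1.89218897e-02,  2.40214649e-03,  1.03586140e-05]), 'tcp_pos': array([0.29530075, 0.60695161, 0.23128619]), 'tool_rot': array([-3.14156589e+00, -1.40131953e-05,  2.68873207e+00]), 'force': array([-0.03494581,  0.73772433,  0.49480263]), 'moment': array([-0.01821882, -0.03260203, -0.00033639]), 'opening': 0.0856172818215217} 0.0187
```

View pics/top0.png

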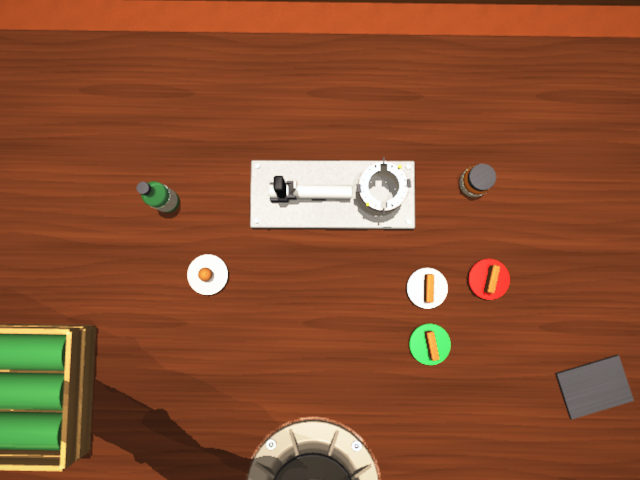

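View pics/scene0.png

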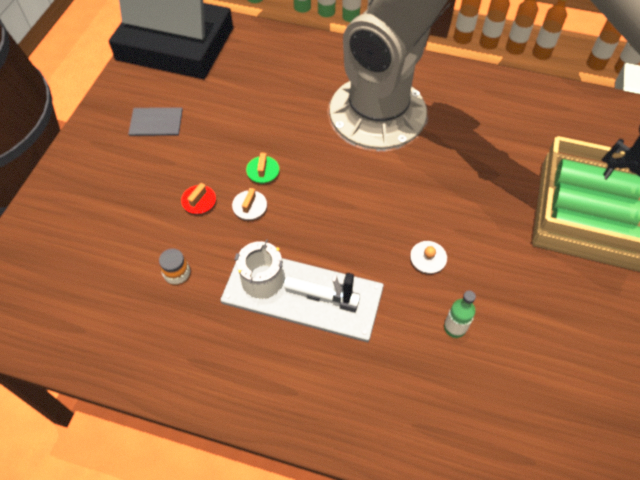

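```bash
python3 - <<'E'
import numpy as np,cv2
p=np.load('top0p.npy')
a=cv2.resize(p[230:390,380:540],(480,480),interpolation=3)
b=cv2.resize(p[120:260,240:430],(0,0),fx=3,fy=3,interpolation=3)
c=np.zeros((480,480+570-250,3),np.uint8);
cv2.imwrite('pics/c1.png',a[:,:,::-1]);cv2.imwrite('pics/c2.png',b[:,:,::-1])
E
```

```text
(no output)
```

View pics/c1.png

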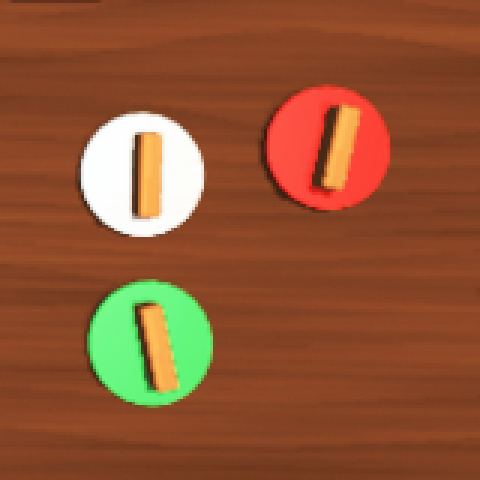

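View pics/c2.png

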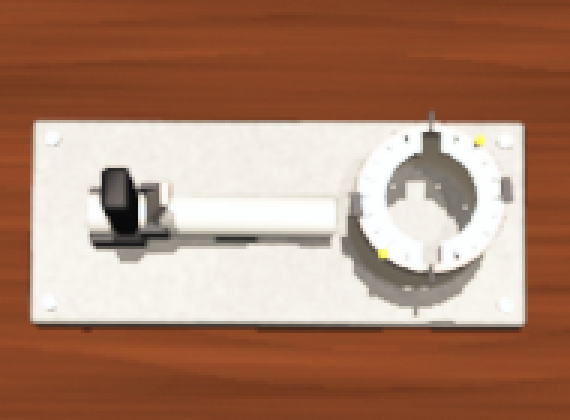

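The candidates are the white-disc bar lid at (427,288), the red one at (490,279), the green one at (431,345) and the knob lid at (207,275). The white-disc bar lid matches the description, and the crop shows it. Next I'll measure.

```bash
cat > m.py <<'E'
from h import *
m=camera_model('top'); d=np.load('top0.npy'); p=np.load('top0p.npy'); P=cloud(m,d)
Z=P[...,2]
def box(u0,u1,v0,v1):
    b=np.zeros((480,640),bool); b[v0:v1,u0:u1]=1; return b
# board corners
g=p.astype(int)
print('table z',np.median(Z[box(300,340,290,330)]),'board z',np.median(Z[box(300,340,215,225)]), 'cam', ray_pt(m,(0,0),depth=0))
mk=box(245,420,155,235)&(g.min(2)>120)
# board surface min area rect
mb=mk&(abs(Z-np.median(Z[box(300,340,215,225)]))<.008)
r=cv2.minAreaRect(P[mb][:,:2].astype(np.float32)); print('board rect',r)
zc=Z[box(350,415,155,220)]; print('collar z hist',np.histogram(zc,bins=np.arange(0,.15,.01)))
mc=box(350,415,155,220)&(Z>.108)&(Z<.130)
q=P[mc]; print('collar n',len(q),'z',np.median(q[:,2]))
c,rad=cv2.minEnclosingCircle(q[:,:2].astype(np.float32)); print('collar',c,rad)
e=cv2.fitEllipse(cv2.convexHull(q[:,:2].astype(np.float32))); print(e)
mg=box(262,305,165,215)&(Z>.1); q=P[mg]; print('grip z',np.percentile(q[:,2],[5,50,95]),cv2.minAreaRect(q[q[:,2]>.135][:,:2].astype(np.float32)))
# lid disc (white)
ml=box(400,455,262,315)&(g.min(2)>150)
print('disc z',np.median(Z[ml]))
u=np.argwhere(ml)[:,::-1]
pts=np.array([ray_pt(m,a,z=.02) for a in u])[:,:2].astype(np.float32)
h=cv2.convexHull(pts); print('disc',cv2.minEnclosingCircle(pts),cv2.fitEllipse(h))
mb=box(410,450,265,312)&(g[...,0]-g[...,2]>60)&(Z>.04)
q=P[mb]; print('bar n',len(q),np.median(q[:,2]),cv2.minAreaRect(q[:,:2].astype(np.float32)), q.mean(0))
pts=np.array([ray_pt(m,a,z=.052) for a in np.argwhere(mb)[:,::-1]])[:,:2].astype(np.float32);print(cv2.minAreaRect(pts))
for n,px,z in [('mouth',(385.4,187.2),.12),('sq',(280.9,185.5),.12),('lidbar',(428.6,289.7),.042),('lid',(424.6,289.7),0),('stud',(399.4,167.1),.12),('station',(332.4,193.5),0),('jar',(473,186.3),0),('oil',(168.8,200.1),0),('plain',(209.2,274),0),('red',(490,279),.02),('green',(431,345),.02)]:
    print(n,ray_pt(m,px,z=z).round(4))
ms=camera_model('scene')
for n,px,z in [('mouth',(255.4,259.6),.12),('sq',(345,279.3),.12),('lidbar',(247.8,199.9),.042),('lid',(249.4,207.5),0),('station',(302.3,292.5),0)]:
    print('S',n,ray_pt(ms,px,z=z).round(4))
E
python3 m.py
```

```text
table z 0.0003840074821556638 board z 0.020141116366643896 cam [ 0.43215654 -0.01570209  1.17157208]
board rect ((0.6288924217224121, -0.03276422619819641), (0.1496959924697876, 0.35830390453338623), 0.4834538698196411)
collar z hist (array([ 191,  988, 1244,   59,   55,   51,   47,   37,   36,   27,   32,
        588,  663,    0]), array([0.  , 0.01, 0.02, 0.03, 0.04, 0.05, 0.06, 0.07, 0.08, 0.09, 0.1 ,
       0.11, 0.12, 0.13, 0.14]))
collar n 1261 z 0.12015742012645057
collar (0.6290395855903625, -0.1331910640001297) 0.05688310042023659
((0.6286909580230713, -0.13316138088703156), (0.10197585821151733, 0.1083613783121109), 58.615081787109375)
grip z [0.10338391 0.14237587 0.14754526] ((0.5353025794029236, 0.03684122860431671), (0.22711262106895447, 0.04493828862905502), 15.802190780639648)
disc z 0.020389813661744763
disc ((0.4279134273529053, -0.23943550884723663), 0.04429366812109947) ((0.42779675126075745, -0.23934194445610046), (0.08738162368535995, 0.08775579929351807), 67.7756576538086)
bar n 228 0.051927267776583214 ((0.42662695050239563, -0.13107934594154358), (0.058560341596603394, 0.23067988455295563), 0.36280131340026855) [ 0.42727498 -0.23568312  0.06605524]
((0.43249353766441345, -0.22273914515972137), (0.047707993537187576, 0.07559297233819962), 88.43501281738281)
mouth [ 0.6262 -0.1369  0.12  ]
sq [0.6264 0.0714 0.12  ]
lidbar [ 0.4236 -0.2386  0.042 ]
lid [ 0.4231 -0.2381  0.    ]
stud [ 0.6672 -0.1646  0.12  ]
station [ 0.6324 -0.0334  0.    ]
jar [ 0.6534 -0.3448  0.    ]
oil [ 0.6119  0.3296 -0.    ]
plain [0.4496 0.2345 0.    ]
red [ 0.4485 -0.3748  0.02  ]
green [ 0.306  -0.2482  0.02  ]
S mouth [ 0.6266 -0.1406  0.12  ]
S sq [0.6177 0.0664 0.12  ]
S lidbar [ 0.4262 -0.2403  0.042 ]
S lid [ 0.421  -0.2421  0.    ]
S station [ 0.6186 -0.0354  0.    ]
```

```bash
cat > m2.py <<'E'
from h import *
m=camera_model('top'); d=np.load('top0.npy'); p=np.load('top0p.npy'); P=cloud(m,d); g=p.astype(int)
v,u=np.mgrid[0:480,0:640]
Z=P[...,2]
mg=(u>262)&(u<305)&(v>165)&(v<215)&(abs(Z-.145)<.002); q=P[mg]; print('grip top',len(q),q.mean(0),q.min(0),q.max(0),cv2.minAreaRect(q[:,:2].astype(np.float32)))
mt=(u>262)&(u<310)&(v>165)&(v<215)&(abs(Z-.131)<.004); q=P[mt]; print('trig',len(q),q.mean(0),q.min(0),q.max(0))
mb=(u>418)&(u<440)&(v>270)&(v<308)&(abs(Z-.052)<.003)
q=P[mb]; print('bar',len(q),q.mean(0),q.min(0),q.max(0),cv2.minAreaRect(q[:,:2].astype(np.float32)))
mo=((u>418)&(u<440)&(v>270)&(v<308)&(g[...,0]-g[...,2]>70)&(g[...,0]>150)).astype(np.uint8)
n,l,s,c=cv2.connectedComponentsWithStats(mo);k=1+s[1:,4].argmax();pts=np.array([ray_pt(m,a,z=.052)[:2] for a in np.argwhere(l==k)[:,::-1]]).astype(np.float32)
print('barcolor',len(pts),pts.mean(0),cv2.minAreaRect(pts))
w,V=np.linalg.eigh(np.cov(pts.T));a=V[:,1];print('bar yaw',np.degrees(np.arctan(a[1]/a[0])))
E
cat > go.py <<'E'
import sys
from h import *
def rel(pos,yaw):
    s=sense(); A=R.from_euler('xyz',s['tool_rot']); B=R.from_euler('xyz',[np.pi,0,yaw])
    print('t',s['time_s'],'travel',np.round(1000*A.inv().apply(np.array(pos)-s['tcp_pos']),1),'ang',np.round(np.degrees((A.inv()*B).as_rotvec()),2),'F',s['force'].round(1),'op',round(s['opening'],4),'q',s['q'].round(2))
if __name__=='__main__':
    a=[float(x) for x in sys.argv[1:]]; rel(a[:3],np.radians(a[3]))
E
python3 m2.py; python3 go.py .628 .069 .25 180.4
```

```text
grip top 96 [0.62843569 0.0744081  0.1447315 ] [0.613163   0.06519398 0.14305724] [0.64078602 0.08320535 0.14698342] ((0.6269667744636536, 0.07414320856332779), (0.027703475207090378, 0.0177670419216156), 0.9039739966392517)
trig 49 [0.62540172 0.04984594 0.13127486] [0.61270284 0.03867235 0.12779361] [0.63766607 0.08196321 0.13485618]
bar 185 [ 0.42694784 -0.23978059  0.05210109] [ 0.398009   -0.24816316  0.04905474] [ 0.45650566 -0.23095272  0.05496231] ((0.4270932972431183, -0.23979201912879944), (0.01607038825750351, 0.0589224249124527), 85.95026397705078)
barcolor 218 [ 0.42697564 -0.23861551] ((0.42728734016418457, -0.23844562470912933), (0.05850239098072052, 0.01462563592940569), 0.04886136204004288)
bar yaw -1.5209112324863499
t 1.0 travel [-534.5 -338.2  -18.7] ang [ -0.    -0.   -26.35] F [-0.   0.7  0.5] op 0.0856 q [-1.27  0.43  0.07  1.61 -0.03  1.11 -0.07]
```

Request:
step_arm(commands=[{"travel": [-534,-338,-18],"angular": [0,0,-26.3],"claw": 85},{"travel": [-534,-338,-18],"angular": [0,0,-26.3],"claw": 85},{"travel": [-534,-338,-18],"angular": [0,0,-26.3],"claw": 85},{"travel": [-534,-338,-18],"angular": [0,0,-26.3],"claw": 85},{"travel": [-534,-338,-18],"angular": [0,0,-26.3],"claw": 85},{"travel": [-534,-338,-18],"angular": [0,0,-26.3],"claw": 85},{"travel": [-534,-338,-18],"angular": [0,0,-26.3],"claw": 85},{"travel": [-534,-338,-18],"angular": [0,0,-26.3],"claw": 85},{"travel": [-534,-338,-18],"angular": [0,0,-26.3],"claw": 85},{"travel": [-534,-338,-18],"angular": [0,0,-26.3],"claw": 85},{"travel": [-534,-338,-18],"angular": [0,0,-26.3],"claw": 85},{"travel": [-534,-338,-18],"angular": [0,0,-26.3],"claw": 85}])

```text
time_s: 2.5
tcp_pos: [0.6276, 0.069, 0.2491]
tool_rot: [3.142, -0.0, -3.137]
force: [-0.7, 0.8, -0.5]
opening: 0.0848
```

```bash
python3 go.py .628 .068 .101 180.4; python3 - <<'E'
from h import *
p,d=capture('wrist'); save('w1',p); s=sense(); print(s['tool_rot'],s['tcp_pos']); m=camera_model('wrist'); print(m)
E
```

```text
t 2.5 travel [ -0.4  -1.  148.1] ang [ 0.   -0.02 -0.11] F [-0.7  0.8 -0.5] op 0.0848 q [-0.41  0.35  0.25  1.7  -0.1   1.11  1.45]
[ 3.14121959e+00 -5.47870706e-04 -3.13486542e+00] [0.6272317  0.07021618 0.24910982]
{'fx': 371.64829954431775, 'fy': 371.64829954431775, 'cx': 324.91895979714053, 'cy': 242.53509028691417, 'rvec': array([-2.05373403, -2.067591  , -0.31290094]), 'tvec': array([-0.06631795, -0.64335006,  0.20988445])}
```

View pics/w1.png

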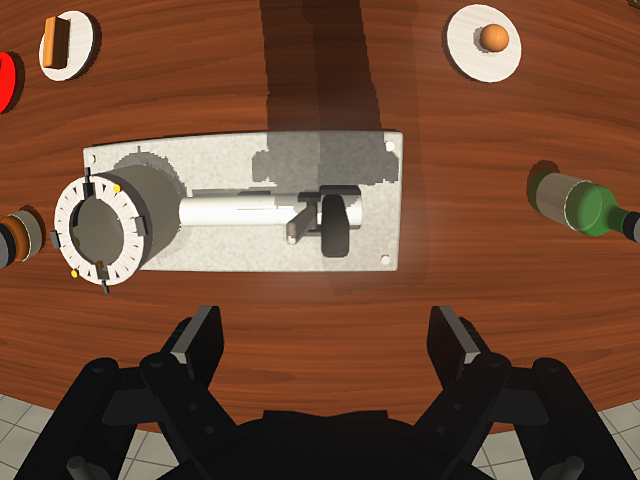

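Request:
step_arm(commands=[{"travel": [0,-1,50],"angular": [0,0,0],"claw": 85},{"travel": [0,-1,100],"angular": [0,0,0],"claw": 85},{"travel": [0,-1,148],"angular": [0,0,0],"claw": 85},{"travel": [0,-1,148],"angular": [0,0,0],"claw": 85}])

```text
time_s: 3.05
tcp_pos: [0.6249, 0.0699, 0.0985]
tool_rot: [-3.141, -0.006, -3.133]
force: [0.2, -0.1, 0.6]
opening: 0.0852
```

```bash
python3 go.py .628 .068 .101 180.4; python3 - <<'E'
from h import *
p,d=capture('wrist'); save('w2',p)
E
```

```text
t 3.05 travel [-3.  -1.9 -2.5] ang [-0.04 -0.34  0.09] F [ 0.2 -0.1  0.6] op 0.0852 q [-0.38  0.5   0.22  1.83 -0.14  0.83  1.49]
```

View pics/w2.png

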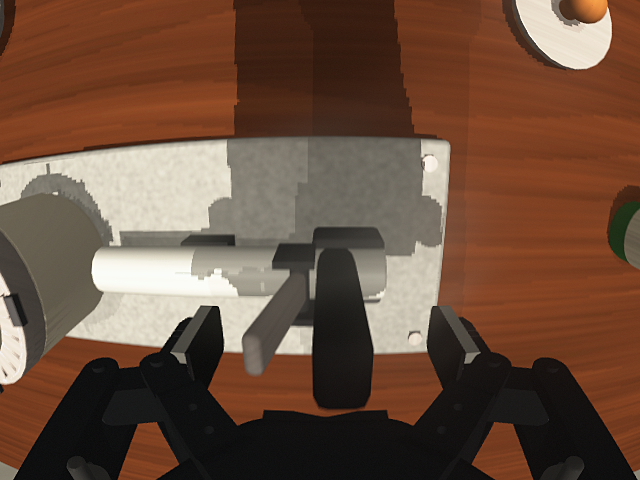

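Request:
step_arm(commands=[{"travel": [0,-1,-2],"angular": [0,0,0],"claw": 25},{"travel": [0,-1,-2],"angular": [0,0,0],"claw": 25},{"travel": [0,-1,-2],"angular": [0,0,0],"claw": 25},{"travel": [0,-1,-2],"angular": [0,0,0],"claw": 25},{"travel": [0,-1,-2],"angular": [0,0,0],"claw": 25},{"travel": [0,-1,-2],"angular": [0,0,0],"claw": 25}], grip_force=30)

```text
time_s: 3.85
tcp_pos: [0.6286, 0.0696, 0.1056]
tool_rot: [3.139, 0.003, -3.134]
force: [-5.8, 8.7, 20.1]
opening: 0.0321
```

```bash
python3 go.py .628 .068 .101 180.4; python3 - <<'E'
from h import *
p,d=capture('wrist'); save('w3',p)
E
```

```text
t 3.85 travel [ 0.6 -1.6  4.6] ang [0.15 0.16 0.05] F [-5.8  8.7 20.1] op 0.0321 q [-0.38  0.5   0.22  1.82 -0.14  0.84  1.49]
```

View pics/w3.png

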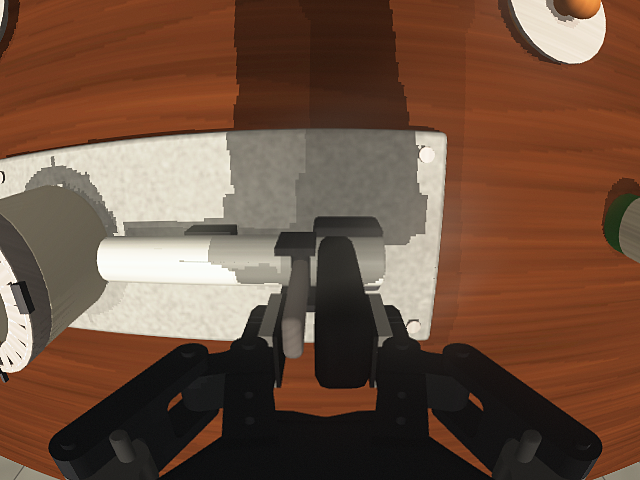

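Request:
step_arm(commands=[{"travel": [0,-1,-4],"angular": [0,0,0],"claw": 25},{"travel": [0,-1,-4],"angular": [0,0,0],"claw": 25},{"travel": [0,-1,-4],"angular": [0,0,0],"claw": 25},{"travel": [0,-1,-4],"angular": [0,0,0],"claw": 85},{"travel": [0,-1,-4],"angular": [0,0,0],"claw": 85},{"travel": [0,-1,-4],"angular": [0,0,0],"claw": 85},{"travel": [0,-1,-4],"angular": [0,0,0],"claw": 85},{"travel": [0,-1,-4],"angular": [0,0,0],"claw": 85},{"travel": [0,-1,-4],"angular": [0,0,0],"claw": 85},{"travel": [0,-1,-4],"angular": [0,0,0],"claw": 85},{"travel": [0,-1,-4],"angular": [0,0,0],"claw": 85}])

```text
time_s: 5.28
tcp_pos: [0.6276, 0.0664, 0.1073]
tool_rot: [-3.142, -0.0, -3.135]
force: [0.4, -0.2, -1.3]
opening: 0.0851
```

```bash
python3 go.py .628 .068 .101 180.4; python3 - <<'E'
from h import *
p,d=capture('wrist'); save('w4',p)
E
```

```text
t 5.275 travel [-0.4  1.6  6.3] ang [-0.   -0.01 -0.05] F [ 0.4 -0.2 -1.3] op 0.0851 q [-0.38  0.49  0.22  1.82 -0.14  0.84  1.49]
```

View pics/w4.png

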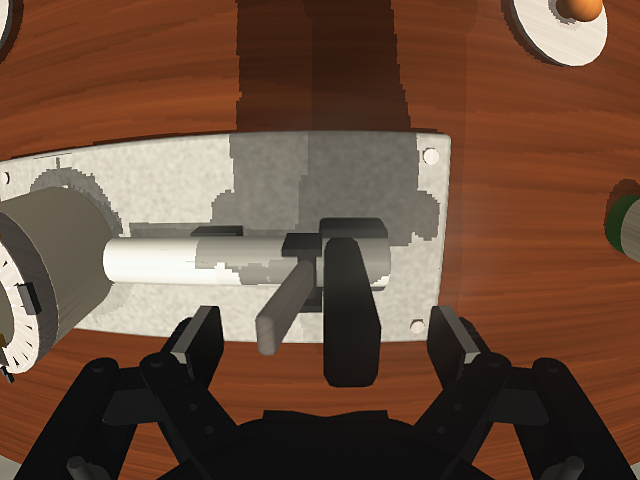

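```bash
python3 go.py .4275 -.239 .13 179.2
```

```text
t 5.325 travel [ 202.  -304.1  -22.7] ang [-0.   -0.01  1.15] F [ 0.   0.6 -0.3] op 0.085 q [-0.38  0.49  0.22  1.82 -0.14  0.84  1.49]
```

Request:
step_arm(commands=[{"travel": [0,0,-60],"angular": [0,0,0],"claw": 85},{"travel": [0,0,-105],"angular": [0,0,0],"claw": 85},{"travel": [30,-50,-110],"angular": [0,0,1],"claw": 70},{"travel": [64,-102,-110],"angular": [0,0,1],"claw": 70},{"travel": [98,-154,-110],"angular": [0,0,1],"claw": 70},{"travel": [132,-205,-110],"angular": [0,0,1],"claw": 70},{"travel": [165,-256,-110],"angular": [0,0,1],"claw": 70},{"travel": [195,-295,-90],"angular": [0,0,1],"claw": 70},{"travel": [202,-304,-55],"angular": [0,0,1],"claw": 70},{"travel": [202,-304,-35],"angular": [0,0,1],"claw": 70},{"travel": [202,-304,-35],"angular": [0,0,1],"claw": 70}])

```text
time_s: 6.7
tcp_pos: [0.4266, -0.2387, 0.1414]
tool_rot: [3.141, -0.002, 3.13]
force: [-0.4, -0.3, 0.3]
opening: 0.0701
```

```bash
python3 go.py .4275 -.239 .023 179.2; python3 - <<'E'
from h import *
p,d=capture('wrist'); save('w5',p);r=place_of('wrist','lid_bar');print(r[:3]);print(camera_model('wrist'))
p,d=capture('top'); save('t5',p);np.save('t5p',p);np.save('t5d',d)
E
```

```text
t 6.7 travel [ -1.1  -0.3 118.4] ang [ 0.03 -0.13  0.13] F [-0.4 -0.3  0.3] op 0.0701 q [ 0.02  0.25  0.42  2.12 -0.14  0.8   2.08]
[{'point': [150.8, 271.8], 'confidence': 0.84}, {'point': [314.5, 66.6], 'confidence': 0.76}, {'point': [320.2, 242.8], 'confidence': 0.75}]
{'fx': 371.64829954431775, 'fy': 371.64829954431775, 'cx': 324.91895979714053, 'cy': 242.53509028691417, 'rvec': array([-2.0702357 , -2.04742378, -0.3100172 ]), 'tvec': array([ 0.2339401 , -0.42352584,  0.16637504])}
```

View pics/w5.png

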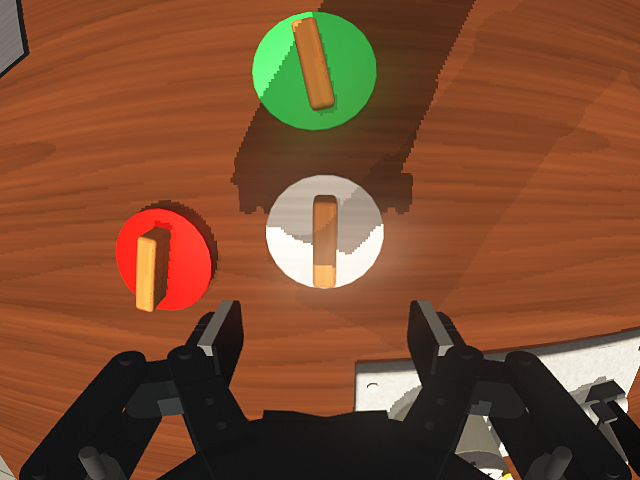

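View pics/t5.png

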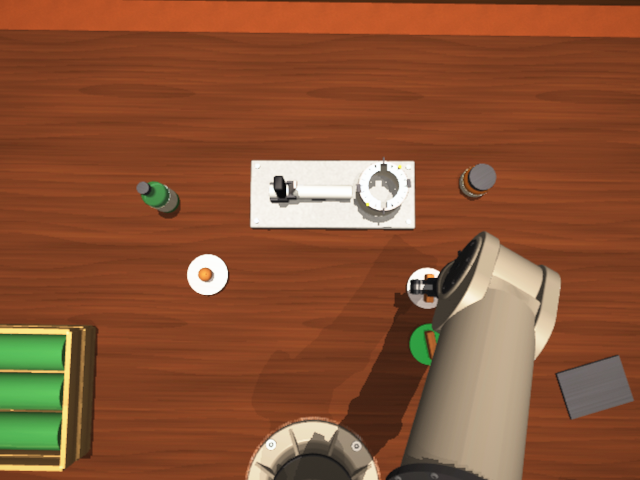

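Request:
step_arm(commands=[{"travel": [-1,0,50],"angular": [0,0,0],"claw": 60},{"travel": [-1,0,95],"angular": [0,0,0],"claw": 50},{"travel": [-1,0,115],"angular": [0,0,0],"claw": 45},{"travel": [-1,0,115],"angular": [0,0,0],"claw": 45},{"travel": [-1,0,115],"angular": [0,0,0],"claw": 8},{"travel": [-1,0,115],"angular": [0,0,0],"claw": 8},{"travel": [-1,0,115],"angular": [0,0,0],"claw": 8},{"travel": [-1,0,115],"angular": [0,0,0],"claw": 8},{"travel": [-1,0,115],"angular": [0,0,0],"claw": 8}], grip_force=70)

```text
time_s: 7.98
tcp_pos: [0.4295, -0.2392, 0.0289]
tool_rot: [-3.141, 0.003, 3.13]
force: [-1.9, 1.0, 11.1]
opening: 0.0149
```

```bash
python3 go.py .4275 -.239 .20 179.2; python3 - <<'E'
from h import *
p,d=capture('wrist'); save('w6',p)
E
```

```text
t 7.975 travel [ 1.600e+00  1.000e-01 -1.711e+02] ang [-0.03  0.14  0.15] F [-1.9  1.  11.1] op 0.0149 q [ 0.1   0.45  0.33  2.18 -0.28  0.55  2.2 ]
```

View pics/w6.png

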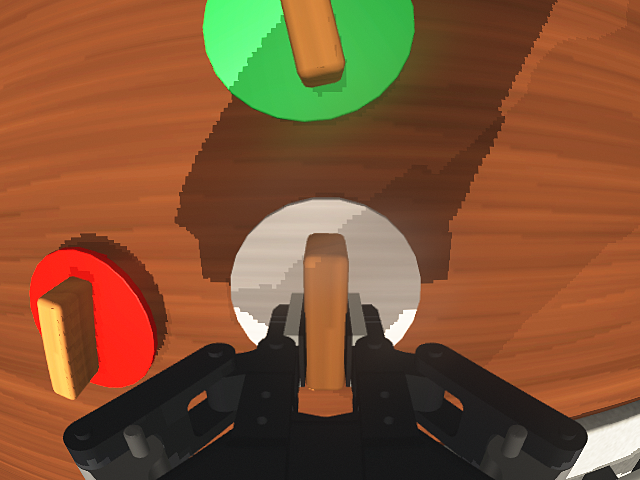

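```bash
python3 go.py .6307 -.1331 .19 180.5
```

```text
t 8.025 travel [-200.4  108.3 -160.7] ang [-0.03  0.15 -1.15] F [-2.1  1.6 11.9] op 0.0146 q [ 0.1   0.45  0.33  2.18 -0.28  0.55  2.2 ]
```

Request:
step_arm(commands=[{"travel": [0,0,-40],"angular": [0,0,0],"claw": 8},{"travel": [0,0,-90],"angular": [0,0,0],"claw": 8},{"travel": [0,0,-140],"angular": [0,0,0],"claw": 8},{"travel": [-20,10,-170],"angular": [0,0,-0.5],"claw": 8},{"travel": [-60,32,-172],"angular": [0,0,-1.1],"claw": 8},{"travel": [-105,56,-172],"angular": [0,0,-1.1],"claw": 8},{"travel": [-150,81,-172],"angular": [0,0,-1.1],"claw": 8},{"travel": [-185,100,-172],"angular": [0,0,-1.1],"claw": 8},{"travel": [-200,108,-172],"angular": [0,0,-1.1],"claw": 8},{"travel": [-200,108,-172],"angular": [0,0,-1.1],"claw": 8},{"travel": [-200,108,-172],"angular": [0,0,-1.1],"claw": 8}])

```text
time_s: 9.4
tcp_pos: [0.6287, -0.1343, 0.1998]
tool_rot: [-3.141, -0.0, -3.135]
force: [0.4, 0.4, -0.5]
opening: 0.0147
```

```bash
python3 go.py .6307 -.1331 .135 180.5; python3 - <<'E'
from h import *
p,d=capture('wrist'); save('w7',p);np.save('w7d',d);np.save('w7p',p);import pickle;pickle.dump((camera_model('wrist'),sense()),open('w7m.pkl','wb'))
p,d=capture('top'); save('t7',p);np.save('t7p',p);np.save('t7d',d)
p,d=capture('scene'); save('s7',p);np.save('s7p',p);np.save('s7d',d)
E
```

```text
t 9.4 travel [-2.   1.2 64.8] ang [-0.02 -0.   -0.12] F [ 0.4  0.4 -0.5] op 0.0147 q [-0.17  0.42  0.37  1.73 -0.17  1.02  1.84]
```

View pics/w7.png

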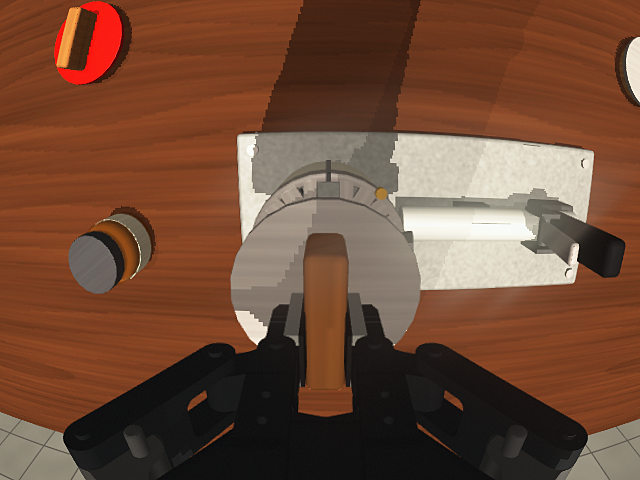

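View pics/t7.png

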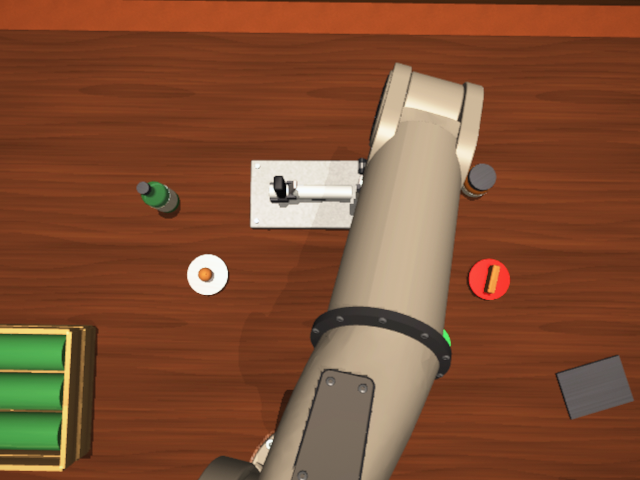

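View pics/s7.png

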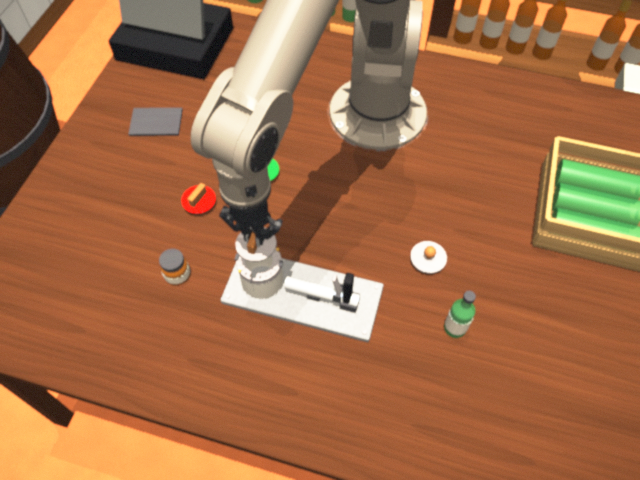

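```bash
cat > m7.py <<'E'
from h import *
import pickle
from scipy.optimize import least_squares
m,s=pickle.load(open('w7m.pkl','rb')); d=np.load('w7d.npy'); p=np.load('w7p.npy')
Rm=cv2.Rodrigues(m['rvec'])[0]; t=m['tvec'].ravel()
v,u=np.mgrid[0:480,0:640]; X=(u-m['cx'])/m['fx'];Y=(v-m['cy'])/m['fy'];r=np.hypot(X,Y)+1e-9
sc=np.tan(r)/r
P=(np.stack([X*sc*d,Y*sc*d,d],-1)-t)@Rm; Z=P[...,2]
np.save('w7P.npy',P)
for (a,b) in [(280,230),(390,230),(250,260),(400,300),(270,300),(326,250),(326,350),(328,170),(328,190),(381,194),(290,190),(360,185)]: print((a,b),P[b,a].round(4),p[b,a])
z0=s['tcp_pos'][2]-.029+.02
mk=(abs(Z-z0)<.006)&(u>215)&(u<435)&(v>190)&(v<360)&(p.min(2)>50)
q=P[mk]; A=np.c_[q[:,:2],np.ones(len(q))];c=np.linalg.lstsq(A,q[:,2],rcond=None)[0];print('disc plane',c,len(q),np.median(q[:,2]),z0)
# rim: topmost pixel per column & left/right
rim=[]
for col in range(240,412,4):
    w=np.where(mk[:,col])[0]
    if len(w): rim.append(P[w[0]+0,col])
for row in range(240,300,4):
    w=np.where(mk[row])[0]; rim+= [P[row,w[0]],P[row,w[-1]]]
rim=np.array(rim)
f=least_squares(lambda a:np.hypot(rim[:,0]-a[0],rim[:,1]-a[1])-.044,[.63,-.133],loss='soft_l1',f_scale=.001);print('disc c',f.x,np.abs(f.fun).mean())
print('tcp',s['tcp_pos'])
mc=(abs(Z-.12)<.004)&(u>240)&(u<420)&(v>150)&(v<260)
rim=[]
for col in range(262,400,3):
    w=np.where(mc[:,col])[0]
    if len(w): rim.append(P[w[0],col])
rim=np.array(rim);f=least_squares(lambda a:np.hypot(rim[:,0]-a[0],rim[:,1]-a[1])-a[2],[.63,-.133,.0505],loss='soft_l1',f_scale=.001);print('collar c',f.x,np.abs(f.fun).mean(),len(rim))
E
python3 m7.py
python3 - <<'E'
import numpy as np,cv2
p=np.load('w7p.npy');cv2.imwrite('pics/c7.png',cv2.resize(p[150:370,220:440],(600,600),interpolation=3)[:,:,::-1])
s=np.load('s7p.npy');cv2.imwrite('pics/c7s.png',cv2.resize(s[190:310,200:320],(600,600),interpolation=3)[:,:,::-1])
E
```

```text
(280, 230) [ 0.5949 -0.1533  0.1901] [161 149 135]
(390, 230) [ 0.5946 -0.1065  0.1901] [146 135 122]
(250, 260) [ 0.6091 -0.1673  0.1887] [148 137 122]
(400, 300) [ 0.6281 -0.0995  0.1892] [133 121 108]
(270, 300) [ 0.6282 -0.1591  0.1894] [131 117 106]
(326, 250) [ 0.5956 -0.1338  0.2146] [97 69 52]
(326, 350) [ 0.634  -0.1336  0.2209] [133  75  36]
(328, 170) [ 0.577  -0.1325  0.1187] [75 70 66]
(328, 190) [ 0.6052 -0.1315  0.0192] [114 108  98]
(381, 194) [ 0.5907 -0.1005  0.1218] [167 123  55]
(290, 190) [ 0.5892 -0.1554  0.1191] [171 157 143]
(360, 185) [ 0.5859 -0.1131  0.1189] [137 124 114]
disc plane [3.04126056e-04 1.56668726e-05 1.89400243e-01] 15460 0.1896054016100409 0.19079533700088824
disc c [ 0.62561301 -0.13391847] 0.0003245541436065611
tcp [ 0.62870246 -0.13426263  0.19979534]
collar c [ 0.62835785 -0.13197001  0.05012544] 0.0006627724436663674 46
```

View pics/c7.png

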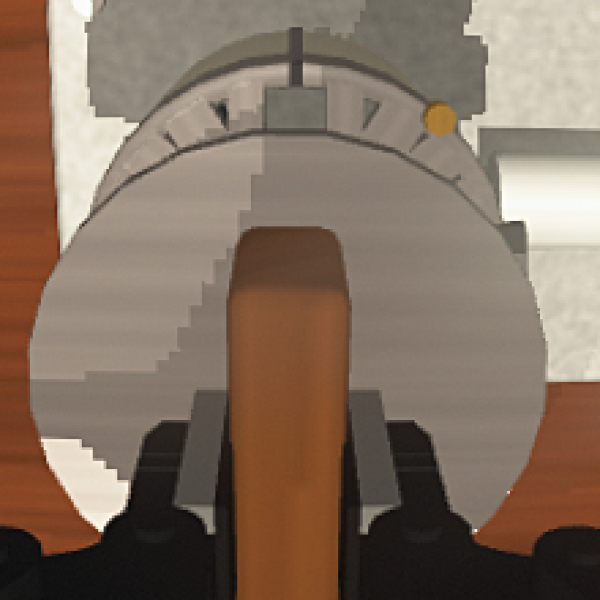

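View pics/c7s.png

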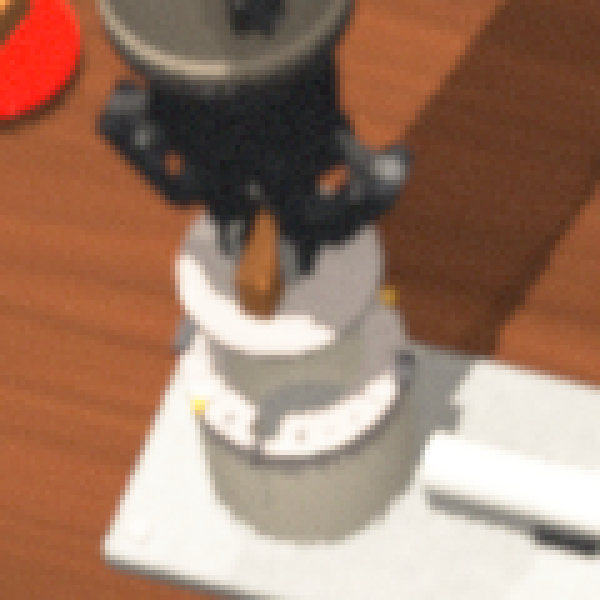

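Request:
step_arm(commands=[{"travel": [-2.5,1.6,20],"angular": [0,0,0],"claw": 8},{"travel": [-2.5,1.6,40],"angular": [0,0,0],"claw": 8},{"travel": [-2.5,1.6,46],"angular": [0,0,0],"claw": 8},{"travel": [-2.5,1.6,46],"angular": [0,0,0],"claw": 8},{"travel": [-2.5,1.6,49],"angular": [0,0,0],"claw": 8},{"travel": [-2.5,1.6,52],"angular": [0,0,0],"claw": 8},{"travel": [-2.5,1.6,54],"angular": [0,0,0],"claw": 8},{"travel": [-2.5,1.6,54],"angular": [0,0,0],"claw": 8}])

```text
time_s: 10.55
tcp_pos: [0.6322, -0.1315, 0.1453]
tool_rot: [-3.142, -0.0, -3.134]
force: [0.1, 0.5, -1.4]
opening: 0.0149
```

```bash
python3 go.py .6312 -.1327 .136 180.5
```

```text
t 10.55 travel [ 1.  -1.2  9.3] ang [-0.   -0.   -0.05] F [ 0.1  0.5 -1.4] op 0.0149 q [-0.16  0.48  0.35  1.77 -0.2   0.93  1.86]
```

Request:
step_arm(commands=[{"travel": [0.5,-0.8,3],"angular": [0,0,0],"claw": 8},{"travel": [0.5,-0.8,6],"angular": [0,0,0],"claw": 8},{"travel": [0.5,-0.8,8],"angular": [0,0,0],"claw": 8},{"travel": [0.5,-0.8,9.5],"angular": [0,0,0],"claw": 8},{"travel": [0.5,-0.8,10],"angular": [0,0,0],"claw": 8},{"travel": [0.5,-0.8,10],"angular": [0,0,0],"claw": 8}])

```text
time_s: 11.3
tcp_pos: [0.6317, -0.1323, 0.1353]
tool_rot: [-3.142, 0.0, -3.134]
force: [0.2, -0.8, -1.1]
opening: 0.0145
```

```bash
python3 go.py .6312 -.1327 .136 180.5;python3 - <<'E'
from h import *
p,d=capture('wrist'); save('w8',p);np.save('w7d',d);np.save('w7p',p);import pickle;pickle.dump((camera_model('wrist'),sense()),open('w7m.pkl','wb'))
p,d=capture('scene'); save('s8',cv2.resize(p[190:310,200:320],(600,600),interpolation=3))
E
python3 m7.py | grep -v '^('
```

```text
t 11.3 travel [ 0.5 -0.4 -0.7] ang [-0.    0.   -0.05] F [ 0.2 -0.8 -1.1] op 0.0145 q [-0.15  0.49  0.35  1.78 -0.21  0.91  1.86]
disc plane [-0.00324723 -0.002604    0.12666397] 16321 0.12515420385805023 0.12635142959838225
disc c [ 0.62798142 -0.13104371] 0.0017966642181471198
tcp [ 0.63171879 -0.13231788  0.13535143]
collar c [ 0.6284953  -0.13192794  0.05023896] 0.0006833916148436294 46
```

View pics/w8.png

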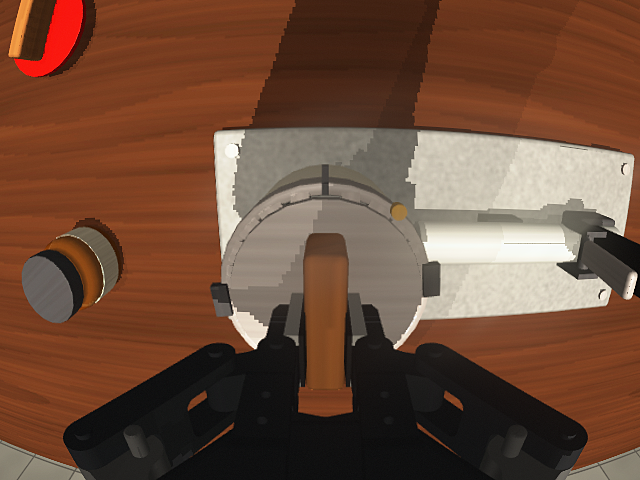

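View pics/s8.png

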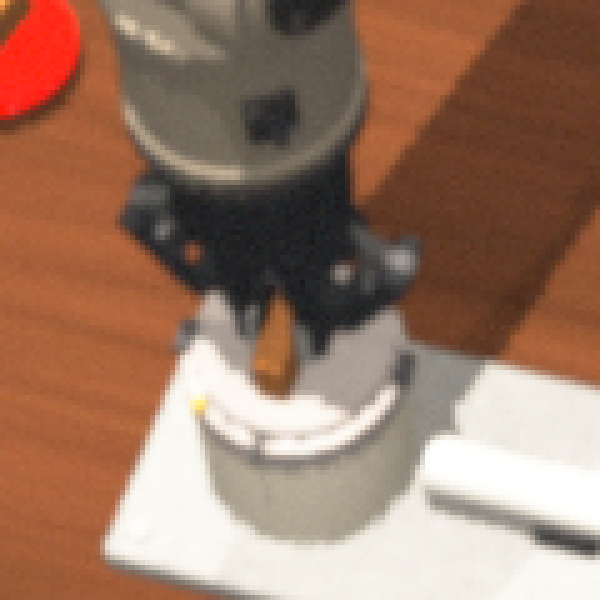

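Request:
step_arm(commands=[{"travel": [0,0,1],"angular": [0,0,0],"claw": 8},{"travel": [0,0,1.5],"angular": [0,0,0],"claw": 8},{"travel": [0,0,1.5],"angular": [0,0,0],"claw": 8}])

```text
time_s: 11.78
tcp_pos: [0.6318, -0.1324, 0.135]
tool_rot: [3.141, 0.001, -3.134]
force: [-7.3, 2.5, 14.3]
opening: 0.015
```

```bash
python3 go.py .6312 -.1327 .136 180.5; python3 - <<'E'
import numpy as np
P=np.load('w7P.npy')
for a,b in [(270,260),(380,260),(280,300),(380,290),(300,215),(345,215)]: print(P[b-3:b+4,a-3:a+4,2].mean().round(4))
p=np.load('w7p.npy'); import cv2; cv2.imwrite('pics/c8.png',cv2.resize(p[150:370,215:435],(600,600),interpolation=3)[:,:,::-1])
print([ (P[v,250,2].round(4)) for v in range(190,260,4)])
print([ (P[v,300,2].round(4)) for v in range(170,230,3)])
E
```

```text
t 11.775 travel [ 0.6 -0.3 -1. ] ang [ 0.02  0.03 -0.06] F [-7.3  2.5 14.3] op 0.015 q [-0.15  0.49  0.35  1.78 -0.21  0.91  1.86]
0.1253
0.1252
0.1251
0.1252
0.1254
0.1253
[np.float64(0.019), np.float64(0.0187), np.float64(0.0182), np.float64(0.0198), np.float64(0.019), np.float64(0.11), np.float64(0.1189), np.float64(0.1191), np.float64(0.1189), np.float64(0.1194), np.float64(0.1183), np.float64(0.1244), np.float64(0.1245), np.float64(0.1253), np.float64(0.1255), np.float64(0.1256), np.float64(0.1249), np.float64(0.1247)]
[np.float64(0.0387), np.float64(0.062), np.float64(0.0812), np.float64(0.0925), np.float64(0.1109), np.float64(0.1173), np.float64(0.1185), np.float64(0.1184), np.float64(0.1202), np.float64(0.1191), np.float64(0.122), np.float64(0.1251), np.float64(0.1246), np.float64(0.126), np.float64(0.1265), np.float64(0.1257), np.float64(0.1245), np.float64(0.1251), np.float64(0.1265), np.float64(0.1249)]
```

View pics/c8.png

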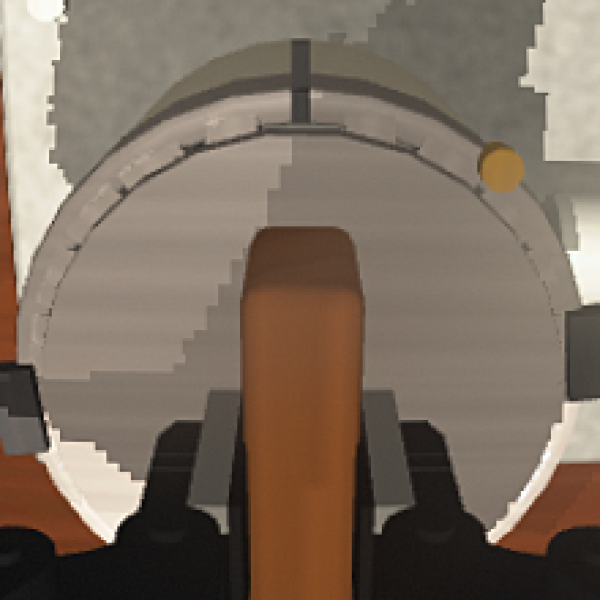

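Request:
step_arm(commands=[{"travel": [0,0,-0.7],"angular": [0,0,0],"claw": 8},{"travel": [0,-0.4,-0.7],"angular": [0,0,6],"claw": 8},{"travel": [0.1,-0.7,-0.7],"angular": [0,0,12],"claw": 8},{"travel": [0.2,-0.9,-0.7],"angular": [0,0,18],"claw": 8},{"travel": [0.2,-0.9,-0.7],"angular": [0,0,18],"claw": 8}])

```text
time_s: 12.4
tcp_pos: [0.6319, -0.1335, 0.135]
tool_rot: [-3.141, 0.001, 2.835]
force: [-0.9, -2.5, 4.8]
opening: 0.0146
```

```bash
python3 -c "
from bench import sense
s=sense();print(s['force'],s['moment'],s['tool_rot'],s['tcp_pos'],s['q'])"
```

```text
[-0.91411073 -2.47652602  4.83567909] [-0.37369769 -0.00433142 -0.04870221] [-3.14129882e+00  1.12151731e-03  2.83490143e+00] [ 0.63193442 -0.13354741  0.1349951 ] [-0.2082106   0.50500808  0.42717465  1.77893533 -0.25582665  0.91148603
  1.59365942]
```

Request:
step_arm(commands=[{"travel": [0,-0.2,0],"angular": [0,0,6],"claw": 8},{"travel": [0.1,-0.5,0],"angular": [0,0,12],"claw": 8},{"travel": [0.2,-0.7,0],"angular": [0,0,18],"claw": 8},{"travel": [0.2,-0.8,0],"angular": [0,0,22],"claw": 8},{"travel": [0.2,-0.8,0],"angular": [0,0,22],"claw": 8},{"travel": [0.2,-0.8,0],"angular": [0,0,22],"claw": 8}])

```text
time_s: 13.15
tcp_pos: [0.6313, -0.1346, 0.135]
tool_rot: [-3.142, 0.001, 2.453]
force: [-1.7, -2.6, 6.1]
opening: 0.0146
```

```bash
python3 - <<'E'
from h import *
s=sense();print(s['force'],s['moment'],s['tool_rot'],s['tcp_pos'],s['opening'])
p,d=capture('wrist'); save('w9',p);np.save('w7d',d);np.save('w7p',p);import pickle;pickle.dump((camera_model('wrist'),sense()),open('w7m.pkl','wb'))
p,d=capture('scene'); save('s9',cv2.resize(p[190:310,200:320],(600,600),interpolation=3)); save('s9f',p)
E
python3 m7.py | grep -v '^('
```

```text
[-1.68823912 -2.5596122   6.1337937 ] [-0.62401001  0.15531333 -0.08177877] [-3.14154549e+00  1.13456558e-03  2.45273656e+00] [ 0.63132607 -0.13464489  0.13497964] 0.014648383405398372
disc plane [ 0.00481596 -0.00822186  0.12061511] 16415 0.12473965410972863 0.12598240950909367
disc c [ 0.62840117 -0.13169627] 0.002068837500511851
tcp [ 0.63135403 -0.13463999  0.13498241]
collar c [ 0.6283037  -0.13162766  0.04991358] 0.000592084003014512 46
```

View pics/w9.png

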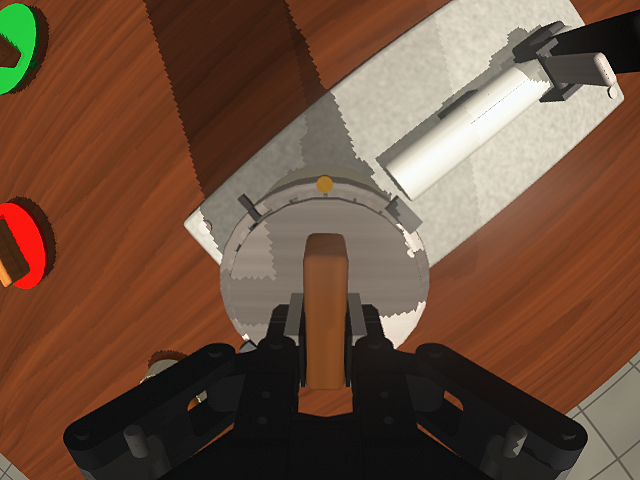

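View pics/s9.png

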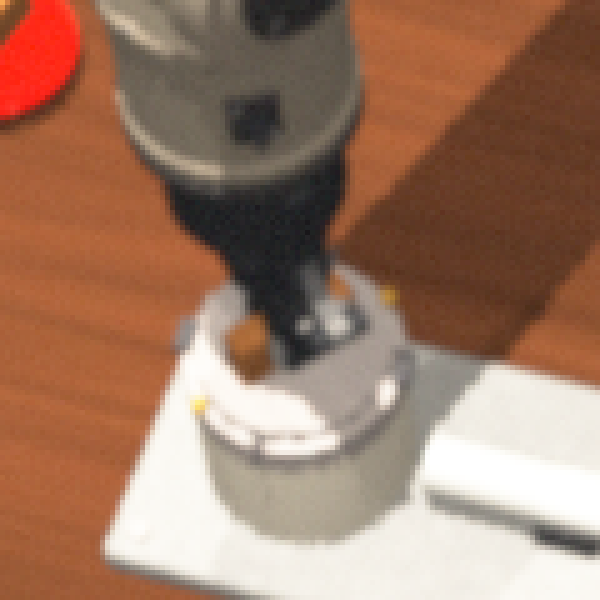

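View pics/s9f.png

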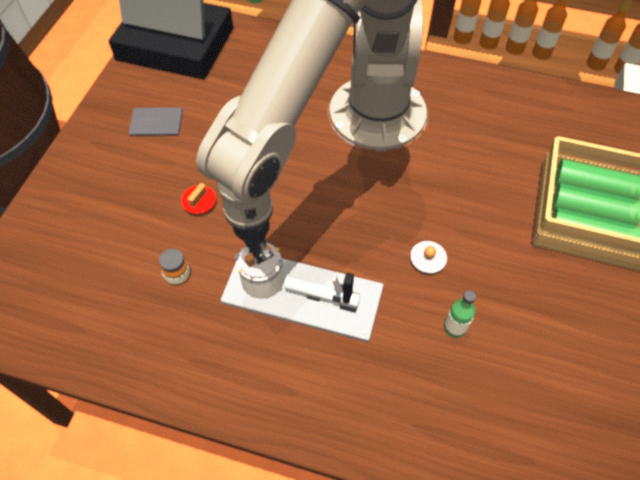

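Request:
step_arm(commands=[{"travel": [0,0,0],"angular": [0,0,0],"claw": 8},{"travel": [0,0,0],"angular": [0,0,0],"claw": 8},{"travel": [0,0,0],"angular": [0,0,0],"claw": 8},{"travel": [0,0,0],"angular": [0,0,0],"claw": 8}])

```text
time_s: 13.75
tcp_pos: [0.6313, -0.1346, 0.135]
tool_rot: [3.142, 0.001, 2.453]
force: [-0.4, -2.9, 6.2]
opening: 0.0146
```

```bash
python3 -c "
from bench import *
s=sense();print(s['force'],s['tool_rot'],s['tcp_pos'],s['opening']);print(job_done())"
```

```text
[-0.35917434 -2.93546882  6.24184197] [3.14158571e+00 1.08930022e-03 2.45277371e+00] [ 0.63132849 -0.13464486  0.1349754 ] 0.014592900323831143
the job is handed in; nothing more can be done
None
```

I did the whole job and handed it in at about 13.8 s. `job_done()` gave no verdict.

- **Trigger:** I squeezed it fully, with the fingers closed to 32 mm against the 33 mm expected. Then I released it. The picture showed it sprung back, and the force on the tool fell to about 1 N, close to its usual resting reading, with the fingers fully open.
- **Lid choice:** I took the white bar-handled lid. The red and green look-alikes, the round-knob lid, the jar and the bottle were not touched.
- **Seating:** The lid went in along the ribs without jamming, and a gentle push down met firm resistance (14 N). By depth the disc's top was about 6 mm above the collar. That matches the disc's thickness, so the lid is flush, and its centre is within about 1 mm of the mouth's.
- **Turn:** The tool turned 0.70 rad (40 degrees) clockwise, and the wrist picture shows the bar pointing straight at the brass stud. There was no lock click. The lid is still held by the bar at 14.6 mm opening with the grip set to 70 N, and it stayed still over the last half second.

**Disagreement and unchecked points:**
- The wrist and top cameras differed by 1–2 mm on where the lid sat in the gripper, so I used a middle value and it fitted.
- I inferred the ring and trigger angles from the tool's turn, the finger opening and the pictures; I could not read them directly.

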